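Bring the yellow-lidded spice jar to the front of the carousel

TASK

Lift the mint-green pot by its arched handle off the middle of the spice carousel and set it down gently, upright, in the middle of the cork trivet. Then, with all jars staying down in their cups, turn the carousel until the jar with the yellow lid stands right at the front, in line with the yellow pointer, and finish there with the gripper still holding that jar firmly so that the carousel is kept still. Leave the other things on the table alone.

Things in the scene. Friction and masses are not known exactly. Their poses are not given: they have to be found in the camera images.
- pot: Mint-green enamel pot with lid, 87 mm across, 82 high to the lid top, about 0.35 kg. Origin: centre of its underside, z up. Arched handle over it; its grip is a level wooden bar, 12 diameter, 56 long, along the pot's x, its axis 128 above the underside, middle above the origin (46 clear above the lid). Starts upright on the stand in the middle of the turntable, underside 70 above the table.
- trivet: Fixed round cork trivet, 130 mm across, 8 thick, beside the carousel to the robot's right. Origin: centre of its underside, on the table; its top is 8 above.
- foot: Fixed grey foot under the carousel with a yellow pointer tongue, 22 mm wide, that sticks out from under the turntable and shows its front. Origin: on the table, on the turntable's axis; the pointer points along the foot's -x, roughly towards the robot, its tip 180 from the axis.
- turntable: Blue-grey turntable, 260 mm across, turns either way without stops about the vertical through its origin, light friction (0.03 N m). Origin on the axis, 14 above the table; upper face 22 above the table. Four white cups, 58 outer and 50 inner diameter, 25 high, centred 95 from the axis every quarter turn; the marked jar's lies along its -x. In the middle a wooden stand, 90 across, top 70 above the table.
- marked_jar: The marked jar: glass spice jar with a yellow lid and orange contents, 44 mm across, 90 high; the lid is its top 24 mm. Stands loose in its cup with 3 mm of play all round; 160 g. Origin: centre of its underside (22 above the table), z up.
- jar_green: Another spice jar, same size as the marked jar, green contents and black lid, loose in another cup. Origin: centre of its underside.
- jar_brown: Another spice jar, same size as the marked jar, dark brown contents and black lid, loose in another cup. Origin: centre of its underside.
- jar_grey: Another spice jar, same size as the marked jar, pale brown contents and black lid, loose in another cup. Origin: centre of its underside.
- blue_bowl: Bystander: light blue bowl, 120 across, 50 high (mm), loose on the table. Origin: centre of its underside.
- mug: Bystander: white mug, 80 across, 90 high, handle towards its +y (mm), loose on the table. Origin: centre of its underside.
- tumbler: Bystander: clear glass tumbler, 68 across, 85 high (mm), loose on the table. Origin: centre of its underside.
- food_box: Bystander: clear food box with lavender lid, 116 x 91 x 60 high (mm), loose on the table. Origin: centre of its underside.
- goblet: Bystander: smoky dark goblet, 72 across, 130 high (mm), loose on the table. Origin: centre of its underside.
- yellow_mould: Bystander: small yellow baking mould, 72 across, 32 high (mm), loose on the table. Origin: centre of its underside.
Not all that is in view belongs to the job. Leave any purple look-alike of the pot alone. Several things look just like the trivet: the one meant starts farthest to the robot's left.

How it is judged:
By the outcome, as a careful person would: the job done as asked, in the order asked, and still so for the second after the job is handed in, while the arm keeps its last pose, push and grip.
It also fails if it takes over 58 s, if anything falls off the work surface, if the arm or the gripper's body presses on something with over 40 N, if the wrist force passes 120 N, or if a joint passes its speed limit or range.

ROBOT

A 6-joint arm with a two-finger parallel gripper is mounted at the origin on the work surface. World frame = base frame: x ahead of the robot, y to its left, z up, the work surface at z = 0. Lengths are in m, angles in rad, forces in N, time in s.
With the tool pointing down it reaches from about 0.25 to 0.725 m from the base axis. Payload 4 kg.
Tool frame: the origin (TCP) lies on the centre line of the jaws, within the pads' length; the fingertips stand ahead of it and the grasp point (between the pads) lies 11 mm behind it (bot.tip_extent is the z of the fingertips in the tool frame, in m); z points along the fingers, y is the direction in which the jaws open and shut (so a half turn about z gives the same grasp; the last joint's range is limited). The gripper opens to 85 mm and grips with 20 to 120 N. Pads are 22 mm wide; open, the fingers measure 114 mm over their backs; the gripper's body (76 mm by 85 mm) begins 54 mm behind the grasp point. The pads swing forward as they close: fully open they stand 13 mm farther back than shut.
Start: joints at [-1.187, 0.241, 0.005, 1.335, 0, 1.571], TCP at [0.187, -0.464, 0.207] pointing down, gripper open.
Joint ranges: [-2.72, 2.72], [-1.05, 1.87], [-1.09, 1.28], [-1.99, 2.15], [-1.42, 1.44], [-3.14, 3.14]. Speed limits (rad/s): [2.79, 2.79, 3.14, 3.14, 3.14, 3.14].

INTERFACE

Orientations are given as a unit quaternion [x, y, z, w].
In Python, from workcell import bot gives the robot as it stands.
- The arm moves only by the shell command python3 -m jog 'ROWS'. ROWS is JSON, a list that holds one entry, the list of rows, each a list of 7 numbers: the shift along the world's x, y, z in m, then the turn, a rotation vector about the world's x, y, z in degrees, then the closure in counts, from 0 (fully open) to 255 (shut). In form: [[[tx, ty, tz, ax, ay, az, fingers], ...]]. A call has 1 to 10 rows; each row is the pose to reach, as a shift and turn from the pose commanded when the call began; what a row does not reach only later rows make up. A row lasts 1/12 s, in which the tool goes at most 41.7 mm and 7.16 degrees, less where a joint would pass 70% of its speed; a pose out of reach is approached as far as the arm can. A call with a gripper value outside its range is refused whole. The fingers move at their own pace and stop on an object; the grip force is fixed at half the most. Time passes only in rows, so rows that repeat a pose let the fingers close. It gives the time, the measured TCP pose, the force and the opening at its end, in the units of the state.
- bot.get_obs(): the state, without advancing time (a new reading comes with each control period).
- bot.camera(name): name is "scene" or "top" or "wrist"; returns the picture (420x560x3 uint8, blue, green, red); there is no depth.
- bot.camera_model(name): a dict with "K" (3x3 intrinsics, pixels), "k1" (the pictures are not rectified: a ray, as slopes to the right and down, at radius r is drawn at 1 + k1 r^2 times it, then the intrinsics apply), "T" (4x4, takes a point from camera to world coordinates). Camera axes: x right, y down, z forward; pixel columns grow to the right and rows downward; lengths in m; the calibration is good to about 2 mm. A picture is of the moment at which its call begins: read the wrist's pose just before it. camera_model takes no time and is no camera call; for the wrist camera it gives the pose at the moment of the call.
- bot.job_done(): hands the job in, once; it reports no verdict.
The state is a dict: "clock": time; "joint_pos": joint angles; "joint_vel": joint speeds; "tau": joint torques, N m; "eef_pos": TCP position; "tool_rot": TCP orientation; "ft_force": force on the tool from outside, world axes, zero at the start; "ft_torque": the same for the moment, N m; "grip_width": finger opening in m.
Only numpy, scipy, OpenCV 4.12 (cv2) and the standard library are available. Lean on these libraries where they do the work, as an engineer would, in place of code of your own. Each camera call takes 0.05 s, during which the arm holds its last target. There are 200 camera calls.

## Working session

There is one attempt and no reset: what is moved stays moved. The work goes in short steps, Python scripts to look and compute and a shell command to move; the robot and the scene stay as the last step left them, time stands still between calls to the robot, and variables do not carry over. Pictures are saved under pics/ and viewed, about 8 in all and at most 12, crops included, and the job is handed in when it is done.

```bash
mkdir -p pics; cat > h.py <<'E'
import numpy as np, cv2
from workcell import bot
def ray(m,uv):
    K=np.array(m["K"]);T=np.array(m["T"])
    d=np.linalg.solve(K,[uv[0],uv[1],1.])[:2]; s=d.copy()
    for _ in range(30): s=d/(1+m["k1"]*(s@s))
    return T[:3,3],T[:3,:3]@np.array([s[0],s[1],1.])
def plane(m,uv,z):
    o,d=ray(m,uv); return o+d*(z-o[2])/d[2]
def proj(m,p):
    K=np.array(m["K"]);T=np.array(m["T"])
    c=T[:3,:3].T@(np.array(p)-T[:3,3]); s=c[:2]/c[2]; s=s*(1+m["k1"]*(s@s))
    return (K@[s[0],s[1],1])[:2]
E
python3 - <<'E'
from h import *
for n in("top","scene"):
    im=bot.camera(n); cv2.imwrite(f"pics/{n}0.png",im)
    m=bot.camera_model(n); print(n,np.round(m["T"],3).tolist(),np.round(m["K"],1).tolist(),m["k1"])
o=bot.get_obs();print(o, bot.tip_extent)
E
```

```text
top [[0.055, -0.977, 0.205, 0.301], [-0.998, -0.053, 0.014, -0.044], [-0.003, -0.205, -0.979, 1.123], [0.0, 0.0, 0.0, 1.0]] [[409.6, 0.0, 274.9], [0.0, 409.6, 212.1], [0.0, 0.0, 1.0]] -0.09174033792032406
scene [[-0.567, 0.685, -0.457, 1.132], [0.824, 0.463, -0.327, 0.416], [-0.012, -0.562, -0.827, 1.155], [0.0, 0.0, 0.0, 1.0]] [[511.3, 0.0, 280.4], [0.0, 511.3, 203.1], [0.0, 0.0, 1.0]] -0.02234675170568513
{'clock': 0.1, 'joint_pos': array([-1.18701341e+00,  2.41355051e-01,  3.88461525e-03,  1.33518599e+00,
       -6.83966364e-08,  1.57077141e+00]), 'joint_vel': array([ 0.00048602, -0.001287  ,  0.00306299, -0.00132245,  0.00046384,
        0.00085219]), 'tau': array([ 1.49572192e-03, -3.73137259e+01,  2.53010094e+01,  1.08707426e-02,
        1.05464548e-05, -1.00248488e-05]), 'eef_pos': array([ 0.18699335, -0.46307749,  0.20610311]), 'tool_rot': array([ 9.81642460e-01,  1.90728120e-01, -1.77397667e-04, -9.12975259e-04]), 'ft_force': array([0.612062  , 0.00930198, 0.70561601]), 'ft_torque': array([-0.0032705 , -0.01515898, -0.01303868]), 'grip_width': 0.08528649325664028} 0.008
```

View pics/top0.png

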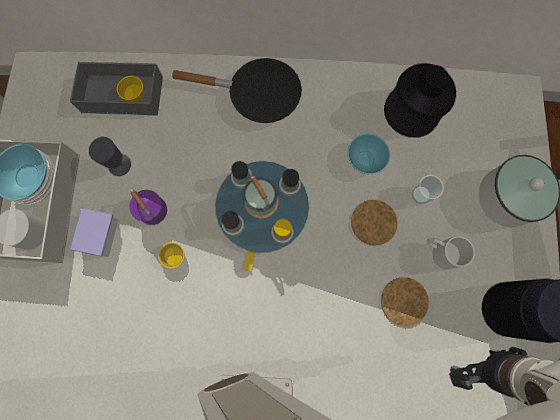

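View pics/scene0.png

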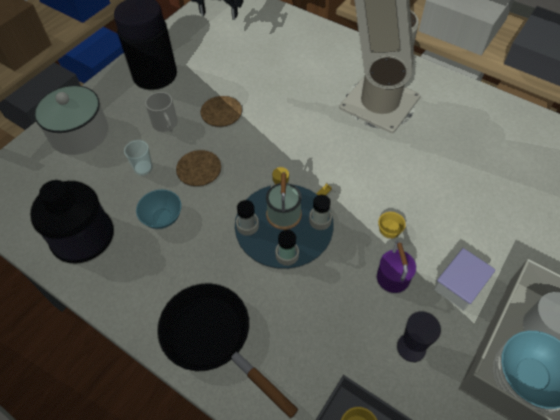

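Top view: the mint pot is at (260,195) on the carousel, handle bar running (252,178) to (267,202). The yellow lid is at (282,229) and the pointer at (251,262).

Possible confusions:
- **Pot:** the purple look-alike at (148,207), and the green-lidded casserole at (527,187).
- **Trivet:** discs at (374,222) and (405,302). The left one is (374,222), so I choose that.
- **Yellow lid:** the mould at (172,255), the bowl in the tray at (130,88), and the pointer at (251,262).

Next I measure and check a close crop.

```bash
python3 - <<'E'
from h import *
mt=bot.camera_model("top");ms=bot.camera_model("scene")
T=cv2.imread("pics/top0.png");S=cv2.imread("pics/scene0.png")
def comps(im,lo,hi,roi,name,amin=25):
    h=cv2.cvtColor(im,cv2.COLOR_BGR2HSV);k=cv2.inRange(h,np.array(lo),np.array(hi))
    x0,y0,x1,y1=roi;mm=np.zeros_like(k);mm[y0:y1,x0:x1]=k[y0:y1,x0:x1]
    out=[]
    for c in cv2.findContours(mm,cv2.RETR_EXTERNAL,cv2.CHAIN_APPROX_NONE)[0]:
        if cv2.contourArea(c)>=amin:
            r=cv2.minAreaRect(cv2.convexHull(c));out.append((r,c))
            print(name,np.round(r[0],1),np.round(r[1],1),round(r[2]),cv2.contourArea(c))
    return out
a=comps(T,(5,60,40),(22,255,220),(340,190,440,330),"triv",300)
for r,c in a: print(plane(mt,cv2.fitEllipse(cv2.convexHull(c))[0],.008))
a=comps(T,(95,60,30),(115,255,140),(205,150,320,260),"tt",1000)
for r,c in a:
    pts=np.array([plane(mt,p[0].astype(float),.022)[:2] for p in cv2.convexHull(c)])
    (e,ax,_)=cv2.fitEllipse(pts.astype(np.float32)); print("tt world",e,ax)
    print(pts.min(0),pts.max(0))
a=comps(T,(20,120,100),(35,255,255),(240,215,300,280),"yel")
for r,c in a:
    for z in(.006,.112): print(z,plane(mt,r[0],z),[plane(mt,p,z)[:2].round(3).tolist() for p in cv2.boxPoints(r)])
a=comps(T,(3,90,60),(18,255,255),(235,165,285,215),"bar")
for r,c in a: print([plane(mt,p,.198)[:2].round(3).tolist() for p in cv2.boxPoints(r)],plane(mt,r[0],.198))
a=comps(S,(3,90,60),(18,255,255),(265,160,305,215),"barS")
for r,c in a: print([plane(ms,p,.198)[:2].round(3).tolist() for p in cv2.boxPoints(r)],plane(ms,r[0],.198))
A=cv2.resize(T[145:280,205:325],None,fx=4,fy=4,interpolation=2);B=cv2.resize(S[150:280,230:340],None,fx=540/130,fy=540/130,interpolation=2)
h=min(A.shape[0],B.shape[0]);V=np.hstack([A[:h,:400],B[:h,:400]]);cv2.imwrite("pics/crop1.png",V)
E
```

```text
triv [404.5 301. ] [48.8 46. ] 45 1746.0
triv [374.  222.5] [45. 46.] 90 1594.0
[ 0.30897659 -0.3893713   0.008     ]
[ 0.52134567 -0.30359563  0.008     ]
tt [261.4 206.7] [90.7 90.2] 43 3792.0
tt world (0.549280047416687, 0.009879675693809986) (0.2542347013950348, 0.2549230754375458)
[ 0.42209806 -0.11792307] [0.67736631 0.13716651]
yel [249.1 260.4] [ 7.6 18.8] 13 120.5
yel [282.  227.5] [17. 16.] 90 217.0
0.006 [0.39712187 0.03529131 0.006     ] [[0.374, 0.049], [0.424, 0.042], [0.421, 0.021], [0.37, 0.029]]
0.112 [0.38803393 0.02779047 0.112     ] [[0.367, 0.041], [0.412, 0.034], [0.409, 0.015], [0.364, 0.022]]
0.006 [ 0.49282302 -0.04935507  0.006     ] [[0.516, -0.026], [0.518, -0.07], [0.47, -0.073], [0.468, -0.029]]
0.112 [ 0.47464936 -0.0488197   0.112     ] [[0.495, -0.028], [0.497, -0.068], [0.454, -0.07], [0.452, -0.03]]
bar [258.6 187.4] [23.   4.5] 58 79.0
[[0.572, 0.031], [0.578, 0.023], [0.532, -0.009], [0.526, -0.0]] [0.55168036 0.01115339 0.198     ]
barS [283. 182.] [18.  4.] 90 59.0
[[0.531, -0.009], [0.526, -0.001], [0.569, 0.028], [0.574, 0.02]] [0.55003627 0.00949554 0.198     ]
```

View pics/crop1.png

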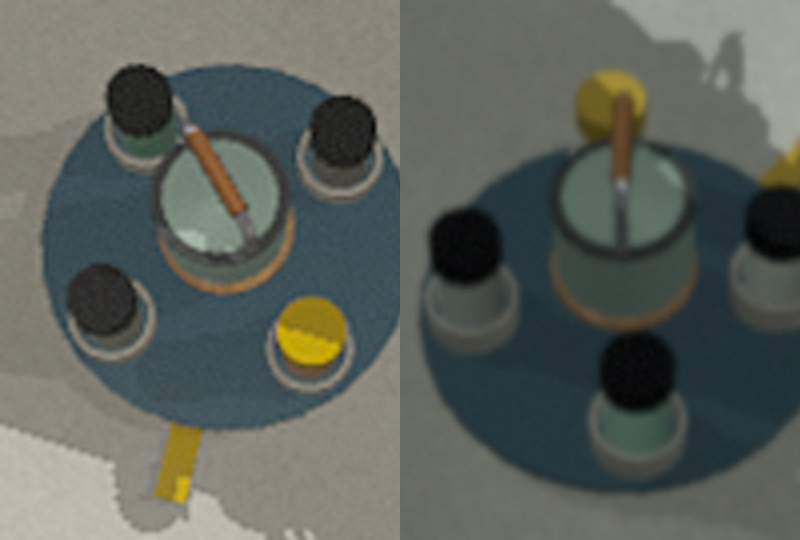

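The crop confirms the mint pot and the yellow-lidded jar. Estimates:
- Bar centre (0.551, 0.010, 0.198), bar yaw 35°.
- Axis (0.549, 0.010).
- Jar at 218°, pointer at about 171°, so the carousel turns about −47.5°.
- Trivet (0.521, −0.304).

Both grasps suit a jaw yaw near +125°, so I turn +193° in total on the way.

```bash
python3 -m jog '[[[0,0,0.04,0,0,7,0],[0.02,0.026,0.07,0,0,14,0],[0.044,0.057,0.085,0,0,21,0],[0.068,0.088,0.085,0,0,28,0],[0.092,0.12,0.085,0,0,35,0],[0.116,0.151,0.085,0,0,42,0],[0.14,0.182,0.085,0,0,49,0],[0.164,0.213,0.085,0,0,56,0],[0.188,0.244,0.085,0,0,63,0],[0.212,0.276,0.085,0,0,70,0]]]'; python3 -c "
from h import *;o=bot.get_obs();print(o['joint_pos'],o['tool_rot'])"
```

```text
clock: 0.93
eef_pos: [0.3998, -0.1859, 0.2917]
tool_rot: [0.693, 0.721, -0.0, -0.0]
ft_force: [1.1, -0.7, -0.7]
grip_width: 0.0853
[-4.35093536e-01  1.00915331e-01  5.35733897e-02  1.52383363e+00
 -1.49573567e-04  1.09512548e+00] [ 6.92615965e-01  7.21306511e-01 -1.32200430e-04 -1.55156537e-04]
```

```bash
python3 -m jog '[[[0.015,0.02,0,0,0,7,0],[0.03,0.04,0,0,0,14,0],[0.045,0.06,0,0,0,21,0],[0.06,0.08,0,0,0,28,0],[0.075,0.1,0,0,0,35,0],[0.09,0.12,0,0,0,42,0],[0.105,0.14,0,0,0,49,0],[0.115,0.15,0,0,0,56,0],[0.12,0.16,0,0,0,63,0],[0.125,0.17,0,0,0,70,0]]]'; python3 -m jog '[[[0.005,0.005,0,0,0,7,0],[0.01,0.01,0,0,0,14,0],[0.015,0.015,0,0,0,21,0],[0.02,0.02,0,0,0,28,0],[0.025,0.025,0,0,0,35,0],[0.026,0.026,0,0,0,42,0],[0.026,0.026,0,0,0,49,0],[0.026,0.026,0,0,0,52.4,0],[0.026,0.026,0,0,0,52.4,0]]]'; python3 - <<'E'
from h import *
o=bot.get_obs();print(o['joint_pos'],o['tool_rot'])
m=bot.camera_model("wrist");im=bot.camera("wrist");cv2.imwrite("pics/w1.png",im)
for p in((.551,.010,.198),(.574,.026,.198),(.528,-.006,.198)):print(proj(m,p).round(1))
h=cv2.cvtColor(im,cv2.COLOR_BGR2HSV);k=cv2.inRange(h,np.array((3,90,60)),np.array((18,255,255)))
for c in cv2.findContours(k,cv2.RETR_EXTERNAL,cv2.CHAIN_APPROX_NONE)[0]:
    if cv2.contourArea(c)>150:
        r=cv2.minAreaRect(c);print(r,plane(m,r[0],.198),[plane(m,p,.198)[:2].round(3).tolist() for p in cv2.boxPoints(r)])
E
```

```text
clock: 1.77
eef_pos: [0.5244, -0.0167, 0.291]
tool_rot: [0.153, 0.988, -0.0, -0.001]
ft_force: [-0.2, 0.0, 0.4]
grip_width: 0.0852
clock: 2.52
eef_pos: [0.55, 0.0084, 0.2912]
tool_rot: [-0.296, 0.955, 0.0, -0.001]
ft_force: [0.2, 0.3, 0.7]
grip_width: 0.0855
[ 1.53554484e-02  3.29074029e-01  3.41778777e-01  1.58499093e+00
 -2.20702756e-05 -5.85841269e-01] [-2.96091714e-01  9.55159223e-01  1.99026367e-04 -7.17932798e-04]
[281.9 207.8]
[282.  236.5]
[281.7 177.4]
((487.5, 298.5), (21.0, 9.0), 90.0) [0.51141237 0.23720169 0.198     ] [[0.505, 0.224], [0.5, 0.232], [0.518, 0.25], [0.523, 0.242]]
((280.0, 209.0), (58.0, 12.0), 90.0) [0.55293321 0.00926608 0.198     ] [[0.534, -0.01], [0.528, -0.002], [0.573, 0.03], [0.58, 0.021]]
((103.5, 40.0), (80.0, 91.0), 90.0) [ 0.51707553 -0.1863336   0.198     ] [[0.511, -0.229], [0.472, -0.169], [0.523, -0.142], [0.565, -0.205]]
```

View pics/w1.png

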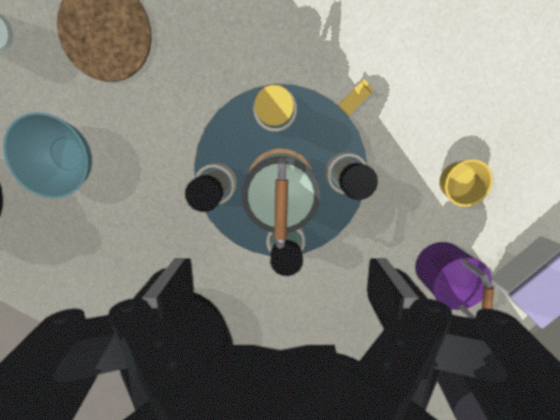

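The wrist view shows the bar at (280,209), lined up with the jaws' centre plane, and the yellow lid at (275,106). Next I lower and grip.

```bash
python3 -m jog '[[[0.002,0.001,-0.025,0,0,0,0],[0.002,0.001,-0.055,0,0,0,0],[0.002,0.001,-0.08,0,0,0,0],[0.002,0.001,-0.095,0,0,0,60],[0.002,0.001,-0.105,0,0,0,120],[0.002,0.001,-0.105,0,0,0,255],[0.002,0.001,-0.105,0,0,0,255],[0.002,0.001,-0.105,0,0,0,255],[0.002,0.001,-0.105,0,0,0,255],[0.002,0.001,-0.105,0,0,0,255]]]';  python3 -m jog '[[[0,0,0,0,0,0,255],[0,0,0,0,0,0,255],[0,0,0,0,0,0,255],[0,0,0,0,0,0,255]]]'
```

```text
clock: 3.4
eef_pos: [0.5531, 0.0094, 0.1883]
tool_rot: [-0.296, 0.955, -0.0, 0.001]
ft_force: [-0.7, -0.2, 1.0]
grip_width: 0.0007
clock: 3.73
eef_pos: [0.5523, 0.0094, 0.187]
tool_rot: [-0.296, 0.955, -0.0, 0.0]
ft_force: [1.0, 0.8, 0.9]
grip_width: -0.0002
```

The fingers closed on nothing, so I look.

```bash
python3 - <<'E'
from h import *
w=bot.camera("wrist");s=bot.camera("scene");t=bot.camera("top")
V=np.hstack([cv2.resize(w[120:420,130:430],(400,400)),cv2.resize(s[140:240,230:330],(400,400),interpolation=2)])
cv2.imwrite("pics/c2.png",V)
m=bot.camera_model("wrist")
for p in((.552,.0095,.198),(.574,.026,.198),(.528,-.006,.198)):print(proj(m,p).round(1))
E
```

```text
[282.3 252.9]
[284.2 295.1]
[283.8 204.7]
```

View pics/c2.png

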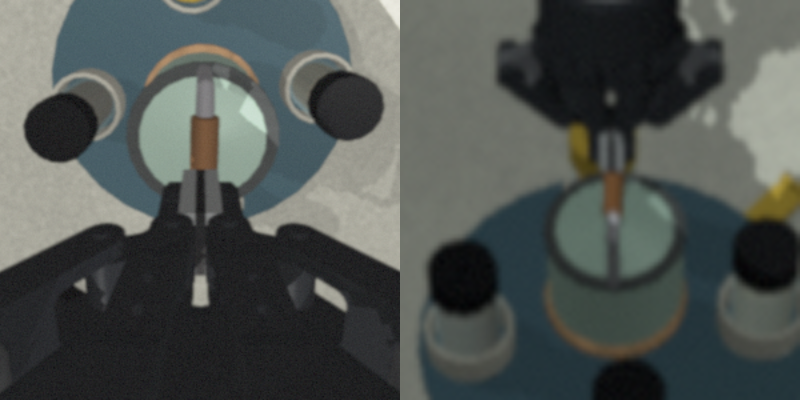

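```bash
python3 - <<'E'
from h import *
o=bot.get_obs();print(o['eef_pos'],o['grip_width'],o['ft_force'])
m=bot.camera_model("scene");w=bot.camera_model("wrist")
for z in(.175,.185,.195,.205,.215):print(z,proj(m,(.5523,.0094,z)).round(1),proj(w,(.5523,.0094,z)).round(1))
w_=bot.camera("wrist");s=bot.camera("scene")
V=np.hstack([cv2.resize(w_[190:290,230:330],(400,400),interpolation=2),cv2.resize(s[155:205,258:308],(400,400),interpolation=2)])
cv2.imwrite("pics/c3.png",V)
E
```

```text
[0.55218305 0.00938919 0.18689652] -8.566717373939537e-05 [ 0.22995592 -1.02201031 -0.42564713]
0.175 [282.5 188.4] [281.6 238.6]
0.185 [282.5 185.9] [281.7 244.5]
0.195 [282.4 183.4] [281.8 251.1]
0.205 [282.4 180.8] [281.9 258.5]
0.215 [282.4 178.2] [282.1 266.8]
```

View pics/c3.png

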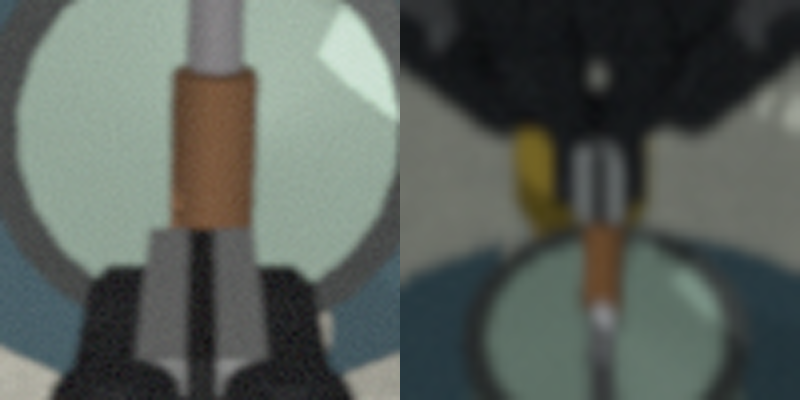

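```bash
python3 - <<'E'
from h import *
m=bot.camera_model("scene");w=bot.camera_model("wrist")
u=np.array([.82,.57])*.011
for s in(-1,1):
  for z in(.175,.185,.195,.205,.215):
    p=(.5522+s*u[0],.0094+s*u[1],z);print(s,z,proj(m,p).round(1),proj(w,p).round(1))
E
```

```text
-1 0.175 [282.5 184.6] [281.6 222.3]
-1 0.185 [282.5 182.1] [281.7 227.5]
-1 0.195 [282.4 179.6] [281.8 233.3]
-1 0.205 [282.4 177. ] [281.9 239.8]
-1 0.215 [282.3 174.4] [282.1 247.1]
1 0.175 [282.6 192.2] [281.8 254.1]
1 0.185 [282.5 189.7] [281.9 260.7]
1 0.195 [282.5 187.2] [282.  268.1]
1 0.205 [282.4 184.6] [282.1 276.3]
1 0.215 [282.4 182. ] [282.3 285.6]
```

From both views, the tips of the shut fingers stand at z≈0.214, above the bar top at 0.204. That is about 35 mm behind where the nominal tool frame puts them, so I trust the images: open, lower 33 mm, close.

```bash
python3 -m jog '[[[0,0,0,0,0,0,0],[0,0,0,0,0,0,0],[0,0,0,0,0,0,0],[0,0,0,0,0,0,0],[0,0,0,0,0,0,0],[0,0,-0.008,0,0,0,0],[0,0,-0.018,0,0,0,0],[0,0,-0.028,0,0,0,0],[0,0,-0.033,0,0,0,0],[0,0,-0.033,0,0,0,0]]]';  python3 -m jog '[[[0,0,0,0,0,0,255],[0,0,0,0,0,0,255],[0,0,0,0,0,0,255],[0,0,0,0,0,0,255],[0,0,0,0,0,0,255],[0,0,0,0,0,0,255],[0,0,0,0,0,0,255],[0,0,0,0,0,0,255]]]'
```

```text
clock: 4.82
eef_pos: [0.5506, 0.0094, 0.1514]
tool_rot: [-0.296, 0.955, 0.001, -0.002]
ft_force: [-1.1, -0.3, 0.1]
grip_width: 0.0855
clock: 5.48
eef_pos: [0.5522, 0.0095, 0.1543]
tool_rot: [-0.296, 0.955, 0.0, 0.0]
ft_force: [-0.9, 0.0, 1.8]
grip_width: 0.0103
```

Gripped, opening 10 mm. Now I lift and carry it over to the trivet.

```bash
python3 -m jog '[[[0,0,0.005,0,0,0,255],[0,0,0.012,0,0,0,255],[0,0,0.024,0,0,0,255],[0,0,0.038,0,0,0,255],[0,0,0.052,0,0,0,255],[0,0,0.066,0,0,0,255],[0,0,0.08,0,0,0,255],[0,0,0.088,0,0,0,255],[0,0,0.09,0,0,0,255],[0,0,0.09,0,0,0,255]]]'; python3 -m jog '[[[0,-0.005,0,0,0,0,255],[-0.001,-0.015,0,0,0,0,255],[-0.003,-0.032,0,0,0,0,255],[-0.005,-0.052,0,0,0,0,255],[-0.007,-0.074,0,0,0,0,255],[-0.009,-0.096,0,0,0,0,255],[-0.011,-0.118,0,0,0,0,255],[-0.013,-0.14,0,0,0,0,255],[-0.015,-0.162,0,0,0,0,255],[-0.017,-0.184,0,0,0,0,255]]]';  python3 -m jog '[[[-0.002,-0.022,0,0,0,0,255],[-0.004,-0.044,0,0,0,0,255],[-0.006,-0.066,0,0,0,0,255],[-0.008,-0.088,0,0,0,0,255],[-0.01,-0.106,0,0,0,0,255],[-0.012,-0.119,0,0,0,0,255],[-0.013,-0.127,0,0,0,0,255],[-0.013,-0.1295,0,0,0,0,255],[-0.013,-0.1295,0,0,0,0,255],[-0.013,-0.1295,0,0,0,0,255]]]'
python3 - <<'E'
from h import *
o=bot.get_obs();print(o['eef_pos'],o['ft_force'],o['grip_width'])
t=bot.camera("top");s=bot.camera("scene")
V=np.hstack([cv2.resize(t[170:270,310:410],(400,400),interpolation=2),cv2.resize(s[90:190,160:260],(400,400),interpolation=2)])
cv2.imwrite("pics/c4.png",V)
E
```

```text
clock: 6.32
eef_pos: [0.5525, 0.0094, 0.2443]
tool_rot: [-0.296, 0.955, -0.0, 0.0]
ft_force: [0.3, 1.1, -2.6]
grip_width: 0.01
clock: 7.15
eef_pos: [0.5341, -0.1765, 0.2428]
tool_rot: [-0.295, 0.955, 0.0, -0.001]
ft_force: [0.4, 0.2, -2.8]
grip_width: 0.01
clock: 7.98
eef_pos: [0.5223, -0.3034, 0.2437]
tool_rot: [-0.296, 0.955, 0.0, -0.0]
ft_force: [-0.4, 0.5, -3.3]
grip_width: 0.0101
[ 0.52225572 -0.30340956  0.24374723] [-0.40715901  0.49673188 -3.32020548] 0.010147918261656994
```

View pics/c4.png

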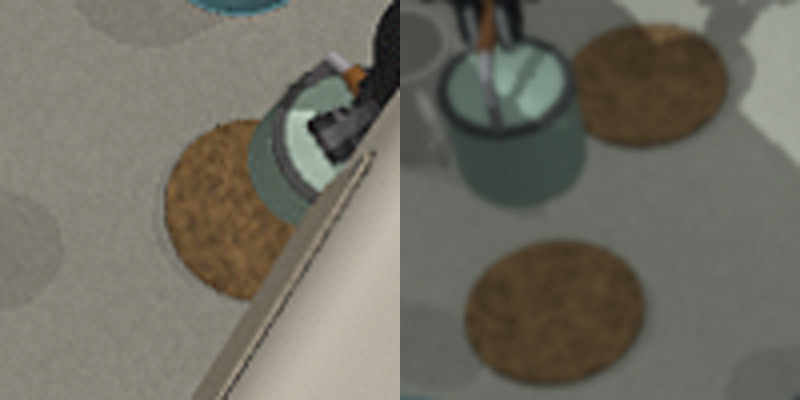

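The pot hangs from the bar over the trivet: lid in the scene crop at (508,88), trivet at (555,312). I check the numbers before lowering.

```bash
python3 - <<'E'
from h import *
m=bot.camera_model("scene")
s=bot.camera("scene");h=cv2.cvtColor(s,cv2.COLOR_BGR2HSV)
k=cv2.inRange(h,np.array((5,60,40)),np.array((22,255,220)));k[:145]=0;k[195:]=0;k[:,:165]=0;k[:,230:]=0
c=max(cv2.findContours(k,0,1)[0],key=cv2.contourArea);e=cv2.fitEllipse(cv2.convexHull(c));print("trivet",e,plane(m,e[0],.008))
print("lid",plane(m,(187,111.5),.237))
c0=np.array([.5205,-.3036])
for r,z in((.0435,.16),(.0435,.235),(.0435,.008)):
  P=np.array([proj(m,(c0[0]+r*np.cos(a),c0[1]+r*np.sin(a),z)) for a in np.linspace(0,6.28,60)])
  P=(P-[160,90])*4+[400,0]; print(z,P.min(0).round(),P.max(0).round())
E
```

```text
trivet ((198.14358520507812, 167.64993286132812), (35.417484283447266, 45.02634048461914), 79.59232330322266) [ 0.52805158 -0.30088327  0.008     ]
lid [ 0.52723135 -0.29455495  0.237     ]
0.16 [457. 109.] [590. 208.]
0.235 [435.  27.] [574. 127.]
0.008 [496. 255.] [617. 351.]
```

```bash
python3 -m jog '[[[0.001,0,-0.01,0,0,0,255],[0.002,0.001,-0.028,0,0,0,255],[0.003,0.001,-0.048,0,0,0,255],[0.003,0.001,-0.068,0,0,0,255],[0.003,0.001,-0.088,0,0,0,255],[0.003,0.001,-0.106,0,0,0,255],[0.003,0.001,-0.12,0,0,0,255],[0.003,0.001,-0.13,0,0,0,255],[0.003,0.001,-0.138,0,0,0,255],[0.003,0.001,-0.142,0,0,0,255]]]'; python3 -m jog '[[[0,0,-0.001,0,0,0,255],[0,0,-0.002,0,0,0,255],[0,0,-0.004,0,0,0,255],[0,0,-0.006,0,0,0,255],[0,0,-0.007,0,0,0,255],[0,0,-0.007,0,0,0,255]]]';python3 -m jog '[[[0,0,-0.001,0,0,0,255],[0,0,-0.002,0,0,0,255],[0,0,-0.002,0,0,0,255]]]'
```

```text
clock: 8.97
eef_pos: [0.5248, -0.3025, 0.1006]
tool_rot: [-0.296, 0.955, 0.001, -0.001]
ft_force: [-1.7, 0.3, -3.3]
grip_width: 0.0103
clock: 9.47
eef_pos: [0.5252, -0.3032, 0.0949]
tool_rot: [-0.296, 0.955, -0.0, 0.0]
ft_force: [-1.0, -0.1, -2.9]
grip_width: 0.0098
clock: 9.72
eef_pos: [0.5251, -0.3031, 0.0927]
tool_rot: [-0.296, 0.955, 0.0, -0.0]
ft_force: [0.0, 0.7, -3.2]
grip_width: 0.01
```

```bash
python3 -m jog '[[[0,0,-0.0007,0,0,0,255],[0,0,-0.0015,0,0,0,255],[0,0,-0.0015,0,0,0,255]]]';python3 -m jog '[[[0,0,-0.0007,0,0,0,255],[0,0,-0.0015,0,0,0,255],[0,0,-0.0015,0,0,0,255]]]'
python3 - <<'E'
from h import *
s=bot.camera("scene");cv2.imwrite("pics/c5.png",cv2.resize(s[100:220,140:260],(600,600),interpolation=2))
m=bot.camera_model("scene")
for r,z in((.0435,.008),(.0435,.083),(.065,.008)):
  P=np.array([proj(m,(.5235+r*np.cos(a),-.3026+r*np.sin(a),z)) for a in np.linspace(0,6.28,60)])
  P=(P-[140,100])*5; print(z,P.min(0).round(),P.max(0).round())
E
```

```text
clock: 9.97
eef_pos: [0.5256, -0.3032, 0.0925]
tool_rot: [-0.296, 0.955, -0.0, 0.001]
ft_force: [-2.1, 1.3, 3.5]
grip_width: 0.0099
clock: 10.22
eef_pos: [0.526, -0.3035, 0.0925]
tool_rot: [-0.296, 0.955, -0.001, 0.001]
ft_force: [-3.9, 2.1, 10.0]
grip_width: 0.01
0.008 [217. 273.] [370. 392.]
0.083 [194. 187.] [353. 309.]
0.008 [180. 245.] [407. 423.]
```

View pics/c5.png

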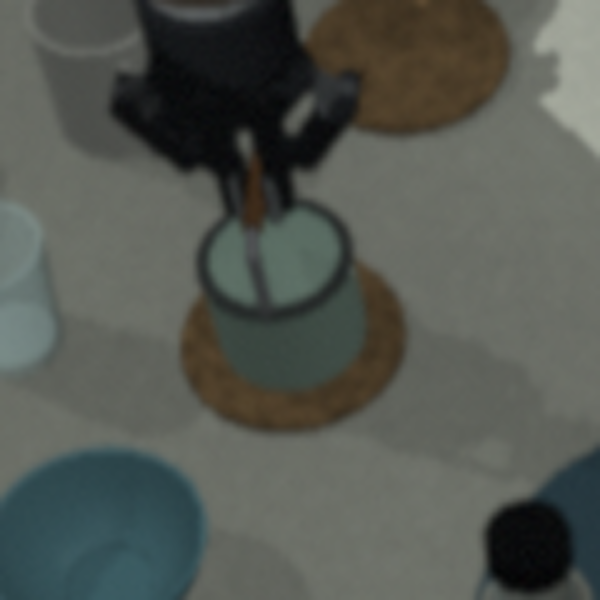

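The pot stands on the trivet at crop (290,330). Its outline matches the prediction, and the margins are 35/40 px either side, so it is centred. I relieve the push, release and rise.

```bash
python3 -m jog '[[[0,0,0.001,0,0,0,255],[0,0,0.002,0,0,0,255],[0,0,0.002,0,0,0,120],[0,0,0.002,0,0,0,0],[0,0,0.002,0,0,0,0],[0,0,0.002,0,0,0,0],[0,0,0.002,0,0,0,0],[0,0,0.002,0,0,0,0],[0,0,0.005,0,0,0,0],[0,0,0.012,0,0,0,0]]]'; python3 -m jog '[[[0,0,0.015,0,0,0,0],[0,0,0.04,0,0,0,0],[0,0,0.065,0,0,0,0],[0,0,0.085,0,0,0,0],[0,0,0.095,0,0,0,0],[-0.004,0.02,0.095,0,0,2,0],[-0.01,0.05,0.095,0,0,4,0],[-0.017,0.085,0.095,0,0,4,0],[-0.024,0.12,0.095,0,0,4,0],[-0.031,0.155,0.095,0,0,4,0]]]'; python3 -m jog '[[[-0.007,0.035,0,0,0,0,0],[-0.013,0.065,0,0,0,0,0],[-0.018,0.085,0,0,0,0,0],[-0.02,0.097,0,0,0,0,0],[-0.02,0.1,0,0,0,0,0],[-0.02,0.1,0,0,0,0,0]]]'
python3 - <<'E'
from h import *
t=bot.camera("top");m=bot.camera_model("wrist");w=bot.camera("wrist");cv2.imwrite("pics/w2.png",w);cv2.imwrite("pics/t2.png",t)
h=cv2.cvtColor(w,cv2.COLOR_BGR2HSV);k=cv2.inRange(h,np.array((20,120,60)),np.array((35,255,255)))
for c in cv2.findContours(k,0,1)[0]:
  if cv2.contourArea(c)>100:
    e=cv2.fitEllipse(cv2.convexHull(c));print(np.round(e[0],1),np.round(e[1],1),plane(m,e[0],.112).round(4),plane(m,e[0],.006).round(4))
E
```

```text
clock: 11.1
eef_pos: [0.5245, -0.3027, 0.1012]
tool_rot: [-0.296, 0.955, 0.001, -0.001]
ft_force: [0.4, -0.6, 0.6]
grip_width: 0.0856
clock: 11.93
eef_pos: [0.4934, -0.1468, 0.1967]
tool_rot: [-0.328, 0.945, 0.0, -0.0]
ft_force: [1.8, 0.2, -0.0]
grip_width: 0.0855
clock: 12.43
eef_pos: [0.4745, -0.0479, 0.197]
tool_rot: [-0.329, 0.944, -0.0, 0.0]
ft_force: [0.9, -0.5, -0.0]
grip_width: 0.085
[491.2 280.6] [53.6 60.6] [0.4053 0.1555 0.112 ] [0.3989 0.2601 0.006 ]
[277.4 206.6] [47.4 50.4] [ 0.4756 -0.0523  0.112 ] [ 0.4988 -0.0353  0.006 ]
[373.3 178.9] [23.3 51.8] [ 0.4046 -0.0028  0.112 ] [0.3979 0.0351 0.006 ]
```

View pics/w2.png

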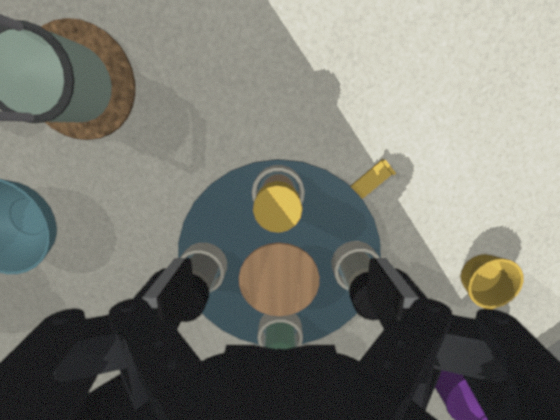

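The pot is on the trivet, untouched since release. The yellow lid is at (277,207), giving about (0.475, −0.0505), and the pointer is at (373,179), giving 170.6°. I go down over the jar.

```bash
python3 -m jog '[[[0.0005,-0.0025,-0.02,0,0,0,0],[0.0005,-0.0025,-0.045,0,0,0,0],[0.0005,-0.0025,-0.07,0,0,0,0],[0.0005,-0.0025,-0.09,0,0,0,0],[0.0005,-0.0025,-0.105,0,0,0,0],[0.0005,-0.0025,-0.118,0,0,0,0],[0.0005,-0.0025,-0.13,0,0,0,0],[0.0005,-0.0025,-0.14,0,0,0,0],[0.0005,-0.0025,-0.149,0,0,0,0],[0.0005,-0.0025,-0.149,0,0,0,0]]]'; python3 -m jog '[[[0,0,0,0,0,0,40],[0,0,0,0,0,0,70],[0,0,0,0,0,0,90],[0,0,0,0,0,0,110],[0,0,0,0,0,0,130],[0,0,0,0,0,0,160],[0,0,0,0,0,0,200],[0,0,0,0,0,0,255],[0,0,0,0,0,0,255],[0,0,0,0,0,0,255]]]'
python3 - <<'E'
from h import *
t=bot.camera("scene");w=bot.camera("wrist")
V=np.hstack([cv2.resize(w[140:420,140:420],(400,400)),cv2.resize(t[140:260,230:350],(400,400),interpolation=2)]);cv2.imwrite("pics/c6.png",V)
E
```

```text
clock: 13.37
eef_pos: [0.4735, -0.0516, 0.0459]
tool_rot: [-0.328, 0.945, 0.001, -0.002]
ft_force: [-0.1, 0.4, 0.4]
grip_width: 0.0853
clock: 14.2
eef_pos: [0.4755, -0.0507, 0.0488]
tool_rot: [-0.329, 0.944, -0.0, 0.001]
ft_force: [-0.7, 0.2, 5.8]
grip_width: 0.0424
```

View pics/c6.png

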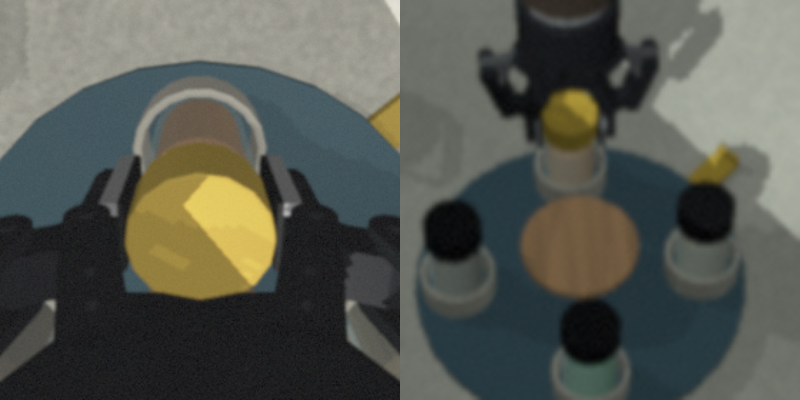

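The jar is gripped (42.4 mm) and seated in its cup. I work out the arc.

```bash
python3 - <<'E'
import numpy as np
r=np.array([.475-.549,-.0505-.010])
def rot(a):c,s=np.cos(np.radians(a)),np.sin(np.radians(a));return np.array([[c,-s],[s,c]])
for base,L in((0,[-1,-3,-6,-9.5,-13,-16.5,-20,-23,-25,-26]),(-26,[-1,-3,-6,-9.5,-13,-16.5,-19.5,-21.5,-22.7,-22.7])):
    for a in L: print(a,(rot(base+a)@r-rot(base)@r).round(4).tolist())
E
```

```text
-1 [-0.001, 0.0013]
-3 [-0.0031, 0.004]
-6 [-0.0059, 0.0081]
-9.5 [-0.009, 0.013]
-13 [-0.0117, 0.0182]
-16.5 [-0.0141, 0.0235]
-20 [-0.0162, 0.029]
-23 [-0.0178, 0.0337]
-25 [-0.0186, 0.0369]
-26 [-0.019, 0.0386]
-1 [-0.0004, 0.0016]
-3 [-0.001, 0.0049]
-6 [-0.0018, 0.0098]
-9.5 [-0.0023, 0.0157]
-13 [-0.0026, 0.0215]
-16.5 [-0.0024, 0.0273]
-19.5 [-0.002, 0.0323]
-21.5 [-0.0016, 0.0356]
-22.7 [-0.0013, 0.0376]
-22.7 [-0.0013, 0.0376]
```

```bash
python3 -m jog '[[[-0.001,0.0013,0,0,0,-1,255],[-0.0031,0.004,0,0,0,-3,255],[-0.0059,0.0081,0,0,0,-6,255],[-0.009,0.013,0,0,0,-9.5,255],[-0.0117,0.0182,0,0,0,-13,255],[-0.0141,0.0235,0,0,0,-16.5,255],[-0.0162,0.029,0,0,0,-20,255],[-0.0178,0.0337,0,0,0,-23,255],[-0.0186,0.0369,0,0,0,-25,255],[-0.019,0.0386,0,0,0,-26,255]]]'; python3 -m jog '[[[-0.0004,0.0016,0,0,0,-1,255],[-0.001,0.0049,0,0,0,-3,255],[-0.0018,0.0098,0,0,0,-6,255],[-0.0023,0.0157,0,0,0,-9.5,255],[-0.0026,0.0215,0,0,0,-13,255],[-0.0024,0.0273,0,0,0,-16.5,255],[-0.002,0.0323,0,0,0,-19.5,255],[-0.0016,0.0356,0,0,0,-21.5,255],[-0.0013,0.0376,0,0,0,-22.7,255],[-0.0013,0.0376,0,0,0,-22.7,255]]]'
python3 - <<'E'
from h import *
print(bot.get_obs()['ft_torque'])
t=bot.camera("scene");m=bot.camera_model("wrist");ms=bot.camera_model("scene");w=bot.camera("wrist")
V=np.hstack([cv2.resize(w[:,70:490],(400,400)),cv2.resize(t[140:260,230:350],(400,400),interpolation=2)]);cv2.imwrite("pics/c7.png",V)
for im,mm in((w,m),(t,ms)):
  h=cv2.cvtColor(im,cv2.COLOR_BGR2HSV);k=cv2.inRange(h,np.array((18,110,50)),np.array((35,255,255)))
  for c in cv2.findContours(k,0,1)[0]:
    if cv2.contourArea(c)>40:
      e=cv2.minAreaRect(c);print(np.round(e[0],1),np.round(e[1],1),plane(mm,e[0],.112).round(4),plane(mm,e[0],.006).round(4))
E
```

```text
clock: 15.13
eef_pos: [0.4565, -0.0116, 0.0487]
tool_rot: [-0.107, 0.994, -0.0, 0.001]
ft_force: [-1.3, -0.9, 4.8]
grip_width: 0.0429
clock: 15.97
eef_pos: [0.4555, 0.0263, 0.0488]
tool_rot: [0.09, 0.996, 0.0, 0.001]
ft_force: [-0.1, 0.7, 5.7]
grip_width: 0.0431
[ 0.15716271  0.04472017 -0.08303605]
[280.  294.5] [111. 106.] [0.4505 0.026  0.112 ] [0.5157 0.0144 0.006 ]
[278. 144.] [78. 32.] [0.3928 0.0357 0.112 ] [0.3988 0.0342 0.006 ]
[546.5  94.5] [77. 25.] [0.3924 0.1273 0.112 ] [0.398  0.2198 0.006 ]
[358.5 413. ] [12. 35.] [0.8743 0.4071 0.112 ] [0.8481 0.4062 0.006 ]
[391.5 224.5] [25. 25.] [0.4569 0.2597 0.112 ] [0.3884 0.2438 0.006 ]
[325. 191.] [ 4.2 14.1] [0.4621 0.076  0.112 ] [0.3941 0.0414 0.006 ]
[307.5 183.5] [19. 13.] [0.467 0.027 0.112] [ 0.3995 -0.0125  0.006 ]
[215.9 106.5] [15.8 13. ] [ 0.3844 -0.3355  0.112 ] [ 0.3084 -0.4119  0.006 ]
```

View pics/c7.png

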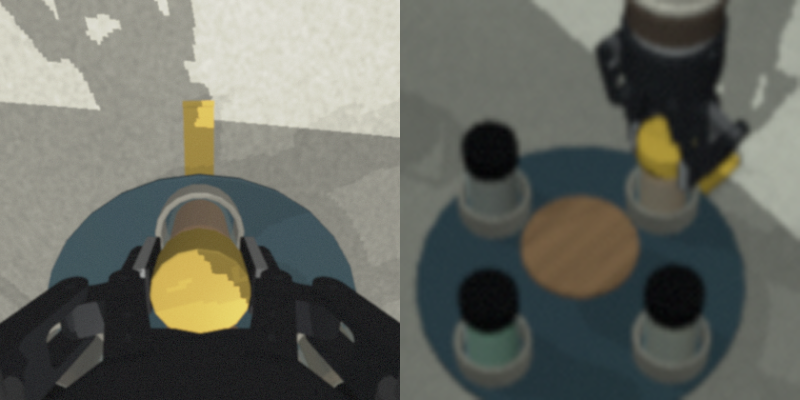

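The jar, its cup and the pointer line up in the wrist view (crop columns 200, 199 and 199). The other jars are all in their cups. I hold briefly, then take a last look at the whole scene.

```bash
python3 -m jog '[[[0,0,0,0,0,0,255],[0,0,0,0,0,0,255],[0,0,0,0,0,0,255],[0,0,0,0,0,0,255]]]'; python3 -c "
from h import *
cv2.imwrite('pics/fin.png',bot.camera('scene'))"
```

```text
clock: 16.4
eef_pos: [0.4554, 0.0261, 0.0487]
tool_rot: [0.09, 0.996, 0.001, 0.001]
ft_force: [-0.5, 0.4, 5.0]
grip_width: 0.0428
```

View pics/fin.png

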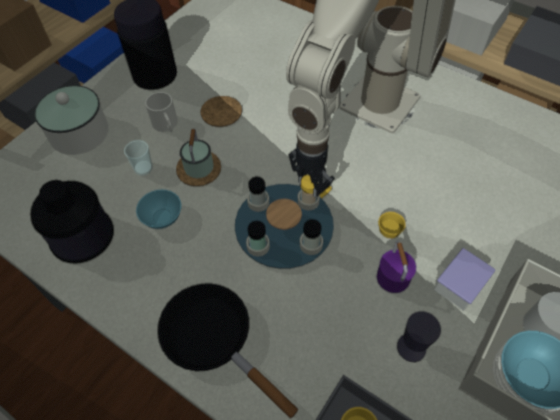

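The pot stands upright on the left trivet at (197,163), the yellow-lidded jar is held at the front at (308,187), and the bystanders have not moved. I hand in.

```bash
python3 -c "
from workcell import bot
print(bot.job_done())"
```

```text
the job is handed in; nothing more can be done
None
```

I moved the mint-green pot onto the middle of the left-hand cork trivet. I then turned the carousel about −49° by the yellow-lidded jar, which the gripper is still holding at the front. I handed the job in at about 16.5 s on the robot's clock.

- **Pot:** it stands upright, and its outline was within a few mm of the trivet's centre. The two camera views put the trivet's centre about 7 mm apart, so I aimed at their average. Setting it down gave about 10 N at the wrist.
- **Jar and pointer:** they line up in the wrist view to within a pixel or so. Position estimates put the jar at 170.1° and the pointer at 170.6–170.9°. The grip opening is 43 mm, with about 5 N pressing the jar down. All four jars sit in their cups.
- **Other things on the table:** none of them appear to have moved in the last picture.
- **What went wrong:** the first close on the handle missed. The tips of the shut fingers stood about 35 mm farther back than the nominal tool frame says, in both camera views. I lowered 33 mm and gripped the bar on the second try. I allowed for the offset at the jar as well.

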